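# Put away the microscope parts and samples by kind

## Task

Tidy the microscopy bench: stand the two steel objectives in the turquoise tray, the black eyepiece in the small black tray and the two orange-lidded specimen jars in the yellow tray. Each must stand upright on the floor of its tray and be let go; never knock any of them over. Leave the blue slide box and the stack of dishes where they are.

Things in the scene. Friction and masses are not known exactly. Their poses are not given: they have to be found in the camera images.
- objective_red: A microscope objective standing nose up: bright steel barrel, round, 26 mm diameter from z = 0 to 42 mm, then a cone to a 12 mm nose, 60 mm tall in all, about 110 g. A red band round the foot and a red cone round the shoulder (the ring seen from above). Origin: centre of its underside; z up along its axis; yaw has no meaning (round). Belongs in the turquoise tray.
- objective_blue: A microscope objective standing nose up: bright steel barrel, round, 26 mm diameter from z = 0 to 42 mm, then a cone to a 12 mm nose, 60 mm tall in all, about 110 g. A blue band round the foot and a blue cone round the shoulder (the ring seen from above). Origin: centre of its underside; z up along its axis; yaw has no meaning (round). Belongs in the turquoise tray.
- eyepiece: A black microscope eyepiece standing on its eyecup, tube up: round, eyecup 36 mm in diameter from z = 0 to 20 mm with a thin turquoise band, above it a tube 23 mm in diameter from z = 23 to 60 mm with a glass lens on top; 60 mm tall in all, about 90 g. Origin: centre of its underside; z up along its axis; yaw has no meaning (round). Belongs in the black tray.
- jar_a: A small specimen jar, standing: pale round body 34 mm in diameter and 40 mm high with a white label, closed by a fixed orange lid 36 mm in diameter from z = 40 to 58 mm; 58 mm tall in all, about 60 g. Origin: centre of its underside; z up along its axis; yaw has no meaning (round). Belongs in the yellow tray. One of two alike.
- jar_b: A small specimen jar, standing: pale round body 34 mm in diameter and 40 mm high with a white label, closed by a fixed orange lid 36 mm in diameter from z = 40 to 58 mm; 58 mm tall in all, about 60 g. Origin: centre of its underside; z up along its axis; yaw has no meaning (round). Belongs in the yellow tray. One of two alike.
- tray_turquoise: Turquoise tray with low walls, fixed to the bench: 140 mm long along its own y, 70 mm wide along its own x, walls 4 mm thick and 16 mm high, flat floor 4 mm thick (inside 132 by 62 mm, floor 4 mm above the bench). Origin: centre of its underside, at bench height. It stands turned up to about 25 degrees. Holds both objectives, side by side along its length.
- tray_black: Small black tray with low walls, fixed to the bench: 90 mm long along its own y, 70 mm wide along its own x, walls 4 mm thick and 16 mm high, flat floor 4 mm thick (inside 82 by 62 mm, floor 4 mm above the bench). Origin: centre of its underside, at bench height. It stands turned up to about 25 degrees. Grey liner. Holds the eyepiece.
- tray_yellow: Yellow tray with low walls, fixed to the bench: 140 mm long along its own y, 70 mm wide along its own x, walls 4 mm thick and 16 mm high, flat floor 4 mm thick (inside 132 by 62 mm, floor 4 mm above the bench). Origin: centre of its underside, at bench height. It stands turned up to about 25 degrees. Holds both jars, side by side along its length.
- slide_box: Bystander: closed blue slide box with a white label on top, 85 mm (its x) by 95 mm (its y), 33 mm high, loose. Origin: centre of its underside. To be left alone.
- dish_stack: Bystander: stack of three pale round culture dishes, in one piece, 60 mm in diameter, 45 mm high, loose. Origin: centre of its underside. To be left alone.

How it is judged:
By the outcome, as a careful person would: the job done as asked, in the order asked, and still so for the second after the job is handed in, with the robot touching nothing.
It also fails if it takes over 134 s, if anything falls off the work surface, if the arm or the gripper's body presses on something with over 40 N, if the wrist force passes 120 N, or if a joint passes its speed limit or range.

## Robot

A 7-joint arm with a two-finger parallel gripper is mounted at the origin on the work surface. World frame = base frame: x ahead of the robot, y to its left, z up, the work surface at z = 0. Lengths are in m, angles in rad, forces in N, time in s.
With the tool pointing down it reaches from about 0.4 to 0.85 m from the base axis. Payload 4.5 kg.
Tool frame: the origin (TCP) lies at the very end of the fingers, on their centre line; the grasp point (between the pads) lies 19 mm behind it; z points along the fingers, y is the line along which they close (so a half turn about z gives the same grasp; the last joint's range is limited). The gripper opens to 88 mm and grips with 3 to 60 N. Pads are 18 mm wide; open, the fingers measure 123 mm over their backs; the gripper's body (75 mm by 187 mm) begins 45 mm behind the grasp point.
Start: joints at [-1.085, 0.689, -0.195, 1.565, 0.157, 0.902, -0.215], TCP at [0.273, 0.562, 0.239] pointing down, gripper open.
Joint ranges: [-3.01, 3.01], [-0.46, 2.08], [-1.47, 1.51], [0.13, 2.56], [-1, 4.14], [0.04, 2.09], [-2.66, 2.66]. Speed limits (rad/s): [2.57, 2.57, 3.14, 3.14, 3.14, 3.14, 3.14].

## Interface

Orientations are given as a unit quaternion [x, y, z, w].
In Python, from plant import r gives the robot as it stands. The module is installed in compiled form; this text tells all that it offers.
- The arm moves only by the tool step_arm, never from a script. Its argument "increments" is a list of rows, each a list of 2 entries, a list of its own where there are three numbers: the shift along the world's x, y, z in cm, then the turn, a rotation vector about the world's x, y, z in degrees. A call has exactly 10 rows; each row shifts and turns the commanded pose from where the row before left it; what a row does not reach is not made up. A row lasts 1/10 s, in which the tool goes at most 50 mm and 8.59 degrees, less where a joint would pass 70% of its speed; a pose out of reach is approached as far as the arm can. A call is refused whole if a number of a shift passes 5 or a number of a turn 8.59, either way. A call with a gripper value outside its range is refused whole. "fingers" is the opening, from 0 (shut) to 1 (fully open), set as the call begins (left out, the last holds). The fingers move at their own pace and stop on an object; "grip_force" is the grip in N (left out, the last holds). Time passes only in rows, so rows that do not move let the fingers close, or fill a call up. It gives the time, the measured TCP pose, the force, the opening and the grip force at its end, in the units of the state.
- r.get_state(): the state, without advancing time (a new reading comes with each control period).
- r.snapshot(name): name is "scene" or "top"; returns (picture, depth): 400x640x3 uint8, red, green, blue; 400x640 float32, m along the optical axis (not along the pixel's ray), 0 where there is no reading.
- r.calibration(name): a dict with "fov_y" (degrees; the focal length in pixels is half the picture's height over the tangent of half this angle, whatever the lens; pixels are square), "cx", "cy" (the principal point, pixels), "k1" (the pictures are not rectified: a ray, as slopes to the right and down, at radius r is drawn at 1 + k1 r^2 times it, then the intrinsics apply), "R" (3x3) and "t" (3): a world point X has camera coordinates R X + t. Camera axes: x right, y down, z forward; pixel columns grow to the right and rows downward; lengths in m; the calibration is good to about 2 mm. A picture is of the moment at which its call begins. calibration takes no time and is no camera call.
- r.finish_job(): hands the job in; it is judged then, once.
The state is a dict: "clock": time; "q": joint angles; "qd": joint speeds; "joint_torque": joint torques, N m; "tool_pos": TCP position; "eef_rot": TCP orientation; "contact_force": force on the tool from outside, world axes, zero at the start; "moment": the same for the moment, N m; "opening": opening from 0.0 (shut) to 1.0 (fully open); "finger_force": force on a finger pad.
Only numpy, scipy, OpenCV 4.12 (cv2) and the standard library are available. Lean on these libraries where they do the work, as an engineer would, in place of code of your own. Each camera call takes 0.05 s, during which the arm holds its last target. There are 200 camera calls.

## Working session

There is one attempt and no reset: what is moved stays moved. The work goes in short steps, Python scripts to look and compute and a tool call to move; the robot and the scene stay as the last step left them, time stands still between calls to the robot, and variables do not carry over. Pictures are saved under pics/ and viewed, at most 14 in all, crops included, and the job is handed in when it is done.

Besides the shell and the picture viewer there is one more tool, called after "Emit:" as name([rows], argument=value, ...), one row to a line, values as JSON. step_arm: Moves the arm, as the interface text tells. Its arguments: {"type":"object","properties":{"increments":{"type":"array","items":{"type":"array"}},"fingers":{"type":"number"},"grip_force":{"type":"number"}},"required":["increments"]}

```bash
mkdir -p pics; python3 - <<'E'
from plant import r
import cv2,numpy as np
for n in("scene","top"):
    p,d=r.snapshot(n); cv2.imwrite(f"pics/{n}0.png",p[:,:,::-1]); np.save(n+"_d.npy",d)
    c=r.calibration(n); print(n,{k:np.round(v,3).tolist() for k,v in c.items()})
s=r.get_state(); print({k:np.round(v,3).tolist() for k,v in s.items()})
E
```

```text
scene {'fov_y': 42.458, 'cx': 330.787, 'cy': 199.719, 'k1': 0.008, 'R': [[0.026, 1.0, -0.013], [0.578, -0.026, -0.816], [-0.816, 0.014, -0.578]], 't': [-0.026, -0.276, 1.602]}
top {'fov_y': 48.392, 'cx': 317.228, 'cy': 198.549, 'k1': -0.05, 'R': [[-0.013, -1.0, 0.007], [-0.998, 0.012, -0.058], [0.057, -0.007, -0.998]], 't': [0.018, 0.53, 0.974]}
{'clock': 0.1, 'q': [-1.085, 0.69, -0.195, 1.566, 0.157, 0.903, -0.215], 'qd': [-0.002, -0.002, 0.0, -0.001, 0.0, -0.0, -0.001], 'joint_torque': [-0.004, -52.85, -1.272, -15.384, -0.053, 0.002, 0.0], 'tool_pos': [0.273, 0.562, 0.238], 'eef_rot': [0.224, 0.975, -0.001, -0.0], 'contact_force': [0.186, 1.349, 0.202], 'moment': [0.042, -0.027, -0.015], 'finger_force': 0.0, 'opening': 1.0}
```

View pics/top0.png

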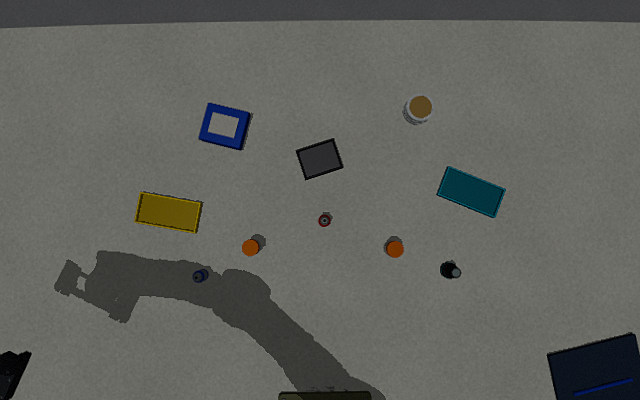

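View pics/scene0.png

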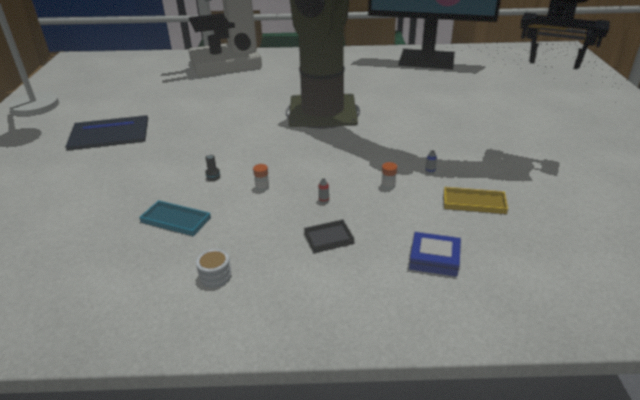

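The top view (x up, y left) shows: red objective at (324,219), blue at (200,276), jars at (251,247) and (394,249), eyepiece at (450,270). Trays are yellow (169,212), black (320,159) and turquoise (471,192). The slide box is at (225,126) and the dishes at (419,109). The scene view agrees.

```bash
cat > h.py <<'E'
from plant import r
import cv2,numpy as np
def rays(n,uv):
    c=r.calibration(n); f=200/np.tan(np.radians(c["fov_y"])/2)
    K=np.array([[f,0,c["cx"]],[0,f,c["cy"]],[0,0,1.]])
    m=cv2.undistortPoints(np.float64(uv).reshape(-1,1,2),K,np.array([c["k1"],0,0,0.])).reshape(-1,2)
    R=np.array(c["R"]);t=np.array(c["t"]); return np.c_[m,np.ones(len(m))],R,t
def plane(n,uv,z):
    m,R,t=rays(n,uv); C=-R.T@t; d=m@R; return C+d*((z-C[2])/d[:,2])[:,None]
def cloud(n,d):
    v,u=np.mgrid[:400,:640]; m,R,t=rays(n,np.c_[u.ravel(),v.ravel()])
    return ((m*d.reshape(-1,1)-t)@R).reshape(400,640,3)
E
cat > m.py <<'E'
from h import *
p,d=r.snapshot("top"); P=cloud("top",d); hsv=cv2.cvtColor(p,cv2.COLOR_RGB2HSV)
for n,(u,v) in dict(red=(324,219),blue=(200,276),ja=(251,247),jb=(394,249),eye=(450,270),dish=(419,109),box=(225,126)).items():
    w=np.zeros((400,640),bool); k=12 if n not in("dish","box") else 30; w[v-k:v+k,u-k:u+k]=1
    z=P[...,2]; zm=np.percentile(z[w],99); s=w&(z>zm-.008)
    uv=np.argwhere(s)[:,::-1]; c=uv.mean(0); H={"dish":.045,"box":.033,"ja":.058,"jb":.058}.get(n,.06)
    print(n,"ztop%.3f"%zm,len(uv),c.round(1),"plane",plane("top",[c],H)[0].round(4),"size",np.ptp(P[s],axis=0).round(3), "z med",np.median(z[s]).round(3))
def tray(n,m):
    cs=max(cv2.findContours(m.astype(np.uint8),0,1)[0],key=cv2.contourArea)[:,0]
    X=plane("top",cs,.016)[:,:2]; (c,s,a)=cv2.minAreaRect((X*1000).astype(np.float32))
    b=cv2.boxPoints((c,s,a)); e=b[1]-b[0]; f=b[2]-b[1]; e=e if np.hypot(*e)>np.hypot(*f) else f
    print(n,np.round(c,1),np.round(s,1),"long axis deg",np.degrees(np.arctan2(e[1],e[0])).round(1)%180)
h,S,V=hsv[...,0],hsv[...,1],hsv[...,2]
tray("turq",(h>83)&(h<100)&(S>120)&(V>40)); tray("yel",(h>18)&(h<32)&(S>150))
w=np.zeros((400,640),bool); w[130:190,285:355]=1; tray("blk",w&(V<95))
E
python3 m.py
```

```text
red ztop0.063 40 [324.2 220.5] plane [ 0.4808 -0.003   0.06  ] size [0.015 0.027 0.947] z med 0.06
blue ztop0.063 44 [196.4 276.8] plane [0.3655 0.2678 0.06  ] size [0.117 0.258 0.947] z med 0.06
ja ztop0.061 229 [250.  247.2] plane [0.4263 0.1545 0.058 ] size [0.063 0.154 0.948] z med 0.058
jb ztop0.062 228 [395.2 249. ] plane [ 0.4185 -0.1527  0.058 ] size [0.072 0.188 0.948] z med 0.058
eye ztop0.063 97 [455.1 272.4] plane [ 0.3671 -0.2788  0.06  ] size [0.118 0.31  0.946] z med 0.06
dish ztop0.048 646 [419.8 106.7] plane [ 0.7273 -0.2165  0.045 ] size [0.285 0.267 0.962] z med 0.045
box ztop0.037 1621 [223.3 124.9] plane [0.6944 0.2163 0.033 ] size [0.272 0.255 0.973] z med 0.034
turq [ 540.7 -334.5] [140.1  71.6] long axis deg 67.6
yel [503.7 343.8] [143.2  70.1] long axis deg 79.2
blk [619.6   4.7] [72.5 91.9] long axis deg 107.8
```

```bash
python3 - <<'E'
from h import *
for cam in("top","scene"):
    p,d=r.snapshot(cam); P=cloud(cam,d)
    for n,x,y,H in(("red",.481,-.003,.06),("blue",.3655,.268,.06),("ja",.426,.1545,.058),("jb",.4185,-.153,.058),("eye",.367,-.279,.06)):
        q=(d>0)&(np.hypot(P[...,0]-x,P[...,1]-y)<.035)
        s=q&(P[...,2]>H-.006)&(P[...,2]<H+.012); uv=np.argwhere(s)[:,::-1]; c=uv.mean(0)
        print(cam,n,len(uv),c.round(1),plane(cam,[c],H-.001)[0].round(4),np.median(P[s],axis=0).round(4),np.ptp(P[s],axis=0).round(3))
E
```

```text
top red 39 [324.2 220.2] [ 0.4815 -0.0031  0.059 ] [ 0.4818 -0.0026  0.0592] [0.015 0.013 0.01 ]
top blue 44 [196.  277.2] [0.3645 0.2688 0.059 ] [0.3651 0.2683 0.0598] [0.015 0.014 0.01 ]
top ja 227 [250.1 247.3] [0.4261 0.1546 0.057 ] [0.4267 0.1543 0.0587] [0.034 0.034 0.01 ]
top jb 228 [395.2 249. ] [ 0.4185 -0.1528  0.057 ] [ 0.4185 -0.1523  0.0582] [0.034 0.034 0.013]
top eye 99 [455.3 272.6] [ 0.3667 -0.2795  0.059 ] [ 0.3663 -0.2788  0.0603] [0.021 0.024 0.012]
scene red 30 [322.9 180.6] [ 0.485 -0.004  0.059] [ 0.4851 -0.0038  0.0584] [0.017 0.014 0.008]
scene blue 26 [431.8 152.2] [0.3691 0.2664 0.059 ] [0.3691 0.2665 0.0591] [0.011 0.012 0.009]
scene ja 129 [388.8 166.6] [0.4284 0.1532 0.057 ] [0.4317 0.1526 0.0584] [0.039 0.034 0.01 ]
scene jb 124 [259.8 168.2] [ 0.4212 -0.153   0.057 ] [ 0.4233 -0.1529  0.0583] [0.035 0.034 0.009]
scene eye 56 [209.5 157.8] [ 0.37   -0.2803  0.059 ] [ 0.3728 -0.2799  0.06  ] [0.025 0.021 0.01 ]
```

Emit:
step_arm([
  [[1, -4, 0], [0, 0, 8]],
  [[2, -5, 0], [0, 0, 8]],
  [[2, -5, 0], [0, 0, 0]],
  [[2, -5, 0], [0, 0, 0]],
  [[2, -5, 0], [0, 0, 0]],
  [[2, -5, 0], [0, 0, 0]],
  [[2, -5, 0], [0, 0, 0]],
  [[2, -5, 0], [0, 0, 0]],
  [[2, -5, 0], [0, 0, 0]],
  [[2, -5, 0], [0, 0, 0]],
], fingers=1, grip_force=25)

```text
clock: 1.25
tool_pos: [0.4505, 0.1026, 0.2389]
eef_rot: [0.086, 0.996, 0.0, 0.0]
contact_force: [1.4, 0.3, 0.2]
opening: 0.997
finger_force: 0.0
```

Emit:
step_arm([
  [[1, -3, -2], [0, 0, 0]],
  [[1, -3, -2], [0, 0, 0]],
  [[0, -1.5, -2], [0, 0, 0]],
  [[0, 0, -3], [0, 0, 0]],
  [[0, 0, -2], [0, 0, 0]],
  [[0, 0, 0], [0, 0, 0]],
  [[0, 0, 0], [0, 0, 0]],
  [[0, 0, 0], [0, 0, 0]],
  [[0, 0, 0], [0, 0, 0]],
  [[0, 0, 0], [0, 0, 0]],
])

```text
clock: 2.25
tool_pos: [0.4705, 0.0296, 0.1296]
eef_rot: [0.086, 0.996, 0.0, 0.001]
contact_force: [-0.2, 0.1, -0.0]
opening: 1.001
finger_force: 0.0
```

Emit:
step_arm([
  [[0.65, -1.6, 0], [0, 0, 0]],
  [[0.6, -1.65, 0], [0, 0, 0]],
  [[0, 0, -1], [0, 0, 0]],
  [[0, 0, -2], [0, 0, 0]],
  [[0, 0, -2], [0, 0, 0]],
  [[0, 0, -2], [0, 0, 0]],
  [[0, 0, 0], [0, 0, 0]],
  [[0, 0, 0], [0, 0, 0]],
  [[0, 0, 0], [0, 0, 0]],
  [[0, 0, 0], [0, 0, 0]],
])

```text
clock: 3.25
tool_pos: [0.483, -0.0028, 0.0596]
eef_rot: [0.086, 0.996, 0.0, 0.001]
contact_force: [-0.2, 0.6, -0.3]
opening: 1.0
finger_force: 0.0
```

```bash
python3 - <<'E'
from h import *
p,d=r.snapshot("scene"); cv2.imwrite("pics/s1.png",cv2.resize(p[100:260,230:430],None,fx=3,fy=3)[:,:,::-1])
print(r.get_state()["tool_pos"],r.get_state()["q"])
E
```

```text
[ 0.48295804 -0.0029156   0.05953592] [-0.00942739  0.8347489  -0.13023071  2.12016091  0.47365922  0.21211725
  0.83658292]
```

View pics/s1.png

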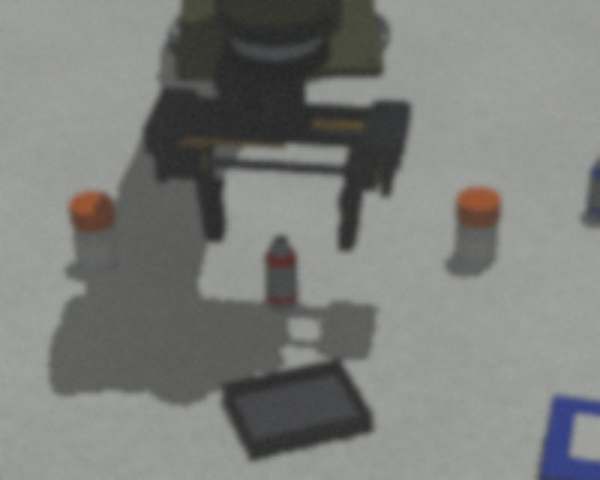

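The gripper straddles the red objective, roughly centred.

Emit:
step_arm([
  [[0, 0, -1], [0, 0, 0]],
  [[0, 0, -1.5], [0, 0, 0]],
  [[0, 0, -1.5], [0, 0, 0]],
  [[0, 0, -0.75], [0, 0, 0]],
  [[0, 0, 0], [0, 0, 0]],
  [[0, 0, 0], [0, 0, 0]],
  [[0, 0, 0], [0, 0, 0]],
  [[0, 0, 0], [0, 0, 0]],
  [[0, 0, 0], [0, 0, 0]],
  [[0, 0, 0], [0, 0, 0]],
])

```text
clock: 4.3
tool_pos: [0.4826, -0.003, 0.0115]
eef_rot: [0.086, 0.996, 0.0, 0.0]
contact_force: [-0.6, 0.5, 0.1]
opening: 1.005
finger_force: 0.0
```

Emit:
step_arm([
  [[0, 0, 0], [0, 0, 0]],
  [[0, 0, 0], [0, 0, 0]],
  [[0, 0, 0], [0, 0, 0]],
  [[0, 0, 0], [0, 0, 0]],
  [[0, 0, 0], [0, 0, 0]],
  [[0, 0, 0], [0, 0, 0]],
  [[0, 0, 0], [0, 0, 0]],
  [[0, 0, 0], [0, 0, 0]],
  [[0, 0, 0], [0, 0, 0]],
  [[0, 0, 0], [0, 0, 0]],
], fingers=0, grip_force=25)

```text
clock: 5.3
tool_pos: [0.4824, -0.0031, 0.0112]
eef_rot: [0.086, 0.996, -0.0, -0.0]
contact_force: [-0.1, 0.4, 0.1]
opening: 0.288
finger_force: 25.0
```

Emit:
step_arm([
  [[0, 0, 0.5], [0, 0, 0]],
  [[0, 0, 1.5], [0, 0, 0]],
  [[0, 0, 2.5], [0, 0, 0]],
  [[0, 0, 2.5], [0, 0, 0]],
  [[0, -1, 2], [0, 0, 0]],
  [[0.4, -2, 0], [0, 0, 0]],
  [[0.4, -3, 0], [0, 0, 0]],
  [[0.5, -3.5, 0], [0, 0, 0]],
  [[0.5, -3.5, 0], [0, 0, 0]],
  [[0.5, -3.5, 0], [0, 0, 0]],
])

```text
clock: 6.3
tool_pos: [0.5052, -0.1694, 0.1015]
eef_rot: [0.086, 0.996, -0.0, -0.0]
contact_force: [0.3, 0.1, -1.6]
opening: 0.288
finger_force: 25.0
```

Emit:
step_arm([
  [[0.5, -3.5, 0], [0, 0, 0]],
  [[0.5, -3.5, 0], [0, 0, 0]],
  [[0.5, -3.5, 0], [0, 0, 0]],
  [[0.4, -3.5, 0], [0, 0, 0]],
  [[0.3, -2.7, 0], [0, 0, 0]],
  [[0.05, -1.5, 0], [0, 0, 0]],
  [[0, -1, 0], [0, 0, 0]],
  [[0, 0, 0], [0, 0, 0]],
  [[0, 0, 0], [0, 0, 0]],
  [[0, 0, 0], [0, 0, 0]],
])

```text
clock: 7.3
tool_pos: [0.5284, -0.3578, 0.1014]
eef_rot: [0.085, 0.996, 0.001, -0.0]
contact_force: [-0.4, -0.4, -1.2]
opening: 0.286
finger_force: 25.0
```

Emit:
step_arm([
  [[0, -0.7, 0], [0, 0, 0]],
  [[0, 0, -1], [0, 0, 0]],
  [[0, 0, -2], [0, 0, 0]],
  [[0, 0, -2], [0, 0, 0]],
  [[0, 0, -1.5], [0, 0, 0]],
  [[0, 0, -1], [0, 0, 0]],
  [[0, 0, -0.5], [0, 0, 0]],
  [[0, 0, 0], [0, 0, 0]],
  [[0, 0, 0], [0, 0, 0]],
  [[0, 0, 0], [0, 0, 0]],
])

```text
clock: 8.3
tool_pos: [0.5286, -0.3673, 0.0221]
eef_rot: [0.086, 0.996, -0.0, 0.001]
contact_force: [-0.7, 0.0, -1.7]
opening: 0.287
finger_force: 25.0
```

```bash
python3 - <<'E'
from h import *
p,d=r.snapshot("scene"); cv2.imwrite("pics/s2.png",cv2.resize(p[100:260,100:300],None,fx=3,fy=3)[:,:,::-1])
E
```

```text
(no output)
```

View pics/s2.png

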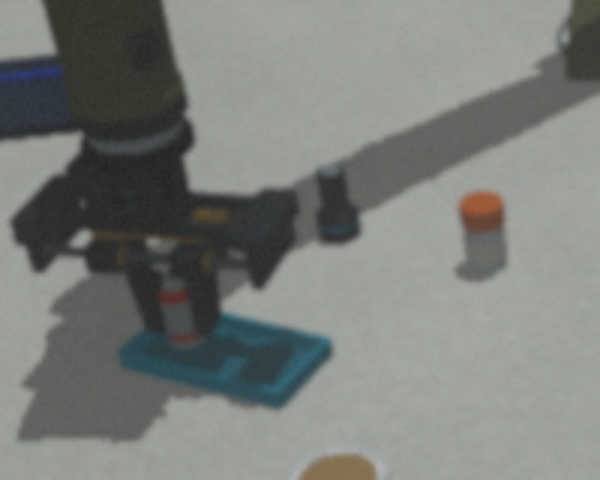

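The red objective hangs upright over the left end of the turquoise tray. I'll shift it slightly inward for finger clearance before setting it down.

Emit:
step_arm([
  [[0.2, 0.8, 0], [0, 0, 0]],
  [[0, 0, 0], [0, 0, 0]],
  [[0, 0, -0.3], [0, 0, 0]],
  [[0, 0, -0.2], [0, 0, 0]],
  [[0, 0, -0.1], [0, 0, 0]],
  [[0, 0, 0], [0, 0, 0]],
  [[0, 0, 0], [0, 0, 0]],
  [[0, 0, 0], [0, 0, 0]],
  [[0, 0, 0], [0, 0, 0]],
  [[0, 0, 0], [0, 0, 0]],
])

```text
clock: 9.35
tool_pos: [0.5297, -0.3591, 0.0153]
eef_rot: [0.086, 0.996, -0.0, -0.0]
contact_force: [-2.2, -0.1, 3.1]
opening: 0.285
finger_force: 25.0
```

Emit:
step_arm([
  [[0, 0, 0], [0, 0, 0]],
  [[0, 0, 0], [0, 0, 0]],
  [[0, 0, 0], [0, 0, 0]],
  [[0, 0, 0], [0, 0, 0]],
  [[0, 0, 0], [0, 0, 0]],
  [[0, 0, 0.5], [0, 0, 0]],
  [[0, 0, 1], [0, 0, 0]],
  [[0, 0, 2], [0, 0, 0]],
  [[0, 0, 3], [0, 0, 0]],
  [[0, 0, 3], [0, 0, 0]],
], fingers=0.39)

```text
clock: 10.35
tool_pos: [0.5299, -0.3589, 0.1119]
eef_rot: [0.086, 0.996, 0.0, 0.0]
contact_force: [0.3, -0.1, 0.3]
opening: 0.389
finger_force: 0.0
```

Emit:
step_arm([
  [[-0.5, 2, 2], [0, 0, 0]],
  [[-1, 3.5, 0], [0, 0, 0]],
  [[-1, 4, 0], [0, 0, 0]],
  [[-1, 4, 0], [0, 0, 0]],
  [[-1, 4, 0], [0, 0, 0]],
  [[-1, 4, 0], [0, 0, 0]],
  [[-1, 4, 0], [0, 0, 0]],
  [[-1, 4, 0], [0, 0, 0]],
  [[-1, 4, 0], [0, 0, 0]],
  [[-1, 4, 0], [0, 0, 0]],
], fingers=1)

```text
clock: 11.35
tool_pos: [0.4351, 0.0177, 0.1311]
eef_rot: [0.086, 0.996, 0.0, 0.001]
contact_force: [0.5, 0.4, -0.2]
opening: 1.0
finger_force: 0.0
```

Emit:
step_arm([
  [[-1, 4, 0], [0, 0, 0]],
  [[-1, 4, 0], [0, 0, 0]],
  [[-1, 4, 0], [0, 0, 0]],
  [[-1, 4, 0], [0, 0, 0]],
  [[-1, 4, 0], [0, 0, 0]],
  [[-1, 3, 0], [0, 0, 0]],
  [[-0.5, 1, 0], [0, 0, 0]],
  [[0, 0, 0], [0, 0, 0]],
  [[0, 0, 0], [0, 0, 0]],
  [[0, 0, 0], [0, 0, 0]],
])

```text
clock: 12.35
tool_pos: [0.3707, 0.2538, 0.1304]
eef_rot: [0.088, 0.996, -0.001, 0.0]
contact_force: [0.2, -0.2, 0.4]
opening: 0.999
finger_force: 0.0
```

```bash
python3 - <<'E'
from h import *
p,d=r.snapshot("scene"); cv2.imwrite("pics/s3.png",cv2.resize(p[90:290,100:500],None,fx=2,fy=2)[:,:,::-1])
print(r.get_state()["tool_pos"],r.get_state()["q"])
E
```

```text
[0.37067933 0.25399681 0.13032018] [-0.61424924  0.67244463 -0.14222164  2.18189755  0.3009577   0.30591592
  0.38143327]
```

View pics/s3.png

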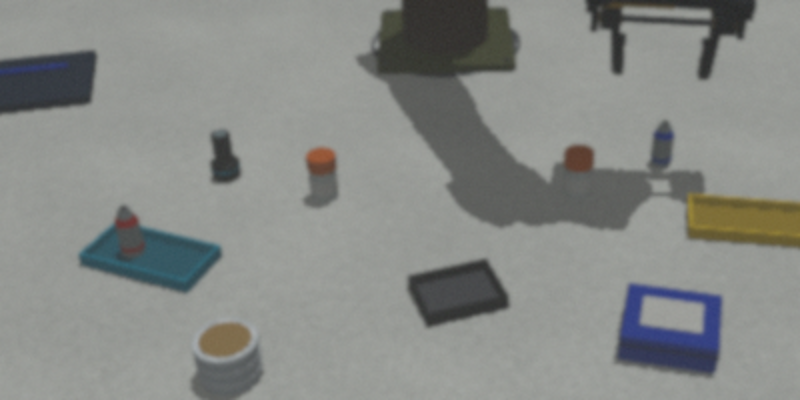

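Red stands upright in its tray. Next, the blue objective.

Emit:
step_arm([
  [[-0.2, 0.7, 0], [0, 0, 0]],
  [[-0.2, 0.7, 0], [0, 0, 0]],
  [[0, 0, -1.5], [0, 0, 0]],
  [[0, 0, -2], [0, 0, 0]],
  [[0, 0, -2], [0, 0, 0]],
  [[0, 0, -2], [0, 0, 0]],
  [[0, 0, -1], [0, 0, 0]],
  [[0, 0, 0], [0, 0, 0]],
  [[0, 0, 0], [0, 0, 0]],
  [[0, 0, 0], [0, 0, 0]],
])

```text
clock: 13.4
tool_pos: [0.3663, 0.2704, 0.046]
eef_rot: [0.086, 0.996, 0.001, 0.0]
contact_force: [-0.1, 0.3, 0.4]
opening: 1.002
finger_force: 0.0
```

```bash
python3 -c "
from plant import r
s=r.get_state();print(s['tool_pos'],s['q'])"
```

```text
[0.36632151 0.27037006 0.04597065] [-0.71458792  0.85564677 -0.03649501  2.20634722  0.3360128   0.08317949
  0.32474106]
```

Emit:
step_arm([
  [[0, -0.1, -0.5], [0, 0, 0]],
  [[0, 0, -0.5], [0, 0, 0]],
  [[0, 0, 0], [0, 0, 0]],
  [[0, 0, 0], [0, 0, 0]],
  [[0, 0, 0], [0, 0, 0]],
  [[0, 0, 0], [0, 0, 0]],
  [[0, 0, 0], [0, 0, 0]],
  [[0, 0, 0], [0, 0, 0]],
  [[0, 0, 0], [0, 0, 0]],
  [[0, 0, 0], [0, 0, 0]],
])

```text
clock: 14.4
tool_pos: [0.366, 0.269, 0.0353]
eef_rot: [0.086, 0.996, 0.0, -0.0]
contact_force: [-0.8, 0.4, -0.1]
opening: 1.0
finger_force: 0.0
```

```bash
python3 -c "
from plant import r
s=r.get_state();print(s['tool_pos'],s['q'],s['eef_rot'])"
```

```text
[0.36596515 0.26900865 0.03525438] [-0.72021846  0.87948991 -0.02467167  2.21005293  0.34845213  0.05547504
  0.31436938] [ 8.61530400e-02  9.96281914e-01  4.40802171e-05 -9.28508200e-06]
```

Emit:
step_arm([
  [[0, 0, 0], [0.52, 2.95, 0]],
  [[-0.15, 0, 0], [0.52, 2.95, 0]],
  [[0, 0, -0.4], [0, 0, 0]],
  [[0, 0, -0.4], [0, 0, 0]],
  [[0, 0, -0.4], [0, 0, 0]],
  [[0, 0, 0], [0, 0, 0]],
  [[0, 0, 0], [0, 0, 0]],
  [[0, 0, 0], [0, 0, 0]],
  [[0, 0, 0], [0, 0, 0]],
  [[0, 0, 0], [0, 0, 0]],
])

```text
clock: 15.4
tool_pos: [0.3645, 0.2691, 0.0234]
eef_rot: [0.086, 0.995, 0.005, -0.052]
contact_force: [0.1, 0.1, 0.0]
opening: 1.001
finger_force: 0.0
```

```bash
python3 -c "
from plant import r
s=r.get_state();print(s['tool_pos'],s['q'],s['eef_rot'])"
```

```text
[0.3645019  0.26908912 0.02336319] [-0.57175466  0.91326199 -0.17821927  2.13879596  0.35783505  0.17655128
  0.35734287] [ 0.08598522  0.99493015  0.00471044 -0.05194568]
```

Emit:
step_arm([
  [[0, 0, -0.5], [0, 0, 0]],
  [[0, 0, -0.5], [0, 0, 0]],
  [[0, 0, 0], [0, 0, 0]],
  [[0, 0, 0], [0, 0, 0]],
  [[0, 0, 0], [0, 0, 0]],
  [[0, 0, 0], [0, 0, 0]],
  [[0, 0, 0], [0, 0, 0]],
  [[0, 0, 0], [0, 0, 0]],
  [[0, 0, 0], [0, 0, 0]],
  [[0, 0, 0], [0, 0, 0]],
])

```text
clock: 16.4
tool_pos: [0.3645, 0.269, 0.0133]
eef_rot: [0.086, 0.995, 0.005, -0.052]
contact_force: [0.8, -0.6, -0.1]
opening: 1.005
finger_force: 0.0
```

Emit:
step_arm([
  [[0, 0, 0], [0, 0, 0]],
  [[0, 0, 0], [0, 0, 0]],
  [[0, 0, 0], [0, 0, 0]],
  [[0, 0, 0], [0, 0, 0]],
  [[0, 0, 0], [0, 0, 0]],
  [[0, 0, 0], [0, 0, 0]],
  [[0, 0, 0], [0, 0, 0]],
  [[0, 0, 0], [0, 0, 0]],
  [[0, 0, 0], [0, 0, 0]],
  [[0, 0, 0], [0, 0, 0]],
], fingers=0)

```text
clock: 17.4
tool_pos: [0.3644, 0.2689, 0.0132]
eef_rot: [0.086, 0.995, 0.005, -0.052]
contact_force: [0.1, -1.4, 0.1]
opening: 0.283
finger_force: 25.0
```

```bash
python3 - <<'E'
from h import *
s=r.get_state();print(s['tool_pos'],s['q'])
p,d=r.snapshot("scene"); cv2.imwrite("pics/s4.png",cv2.resize(p[80:220,350:530],None,fx=3,fy=3)[:,:,::-1])
E
```

```text
[0.36442254 0.26886608 0.01324529] [-0.57891685  0.93401298 -0.16610981  2.13903164  0.36206035  0.15404504
  0.35529168]
```

View pics/s4.png

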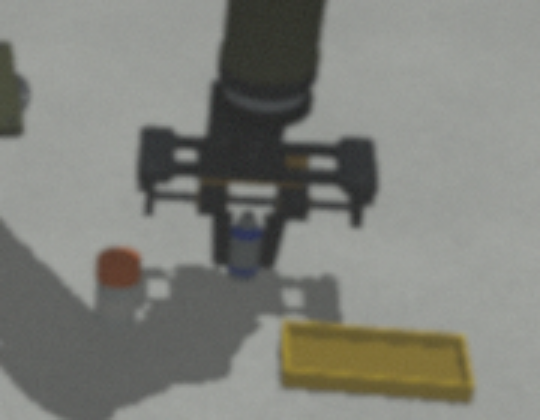

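Blue is gripped upright. I'll carry it to the other end of the turquoise tray.

Emit:
step_arm([
  [[0, 0, 0.5], [0, 0, 0]],
  [[0, 0, 1.5], [0, 0, 0]],
  [[0, 0, 2.5], [0, 0, 0]],
  [[0, 0, 3], [0, 0, 0]],
  [[0.5, -1, 2.5], [0, 0, 0]],
  [[1, -2, 0], [0, 0, 0]],
  [[1, -3, 0], [0, 0, 0]],
  [[1, -3.6, 0], [0, 0, 0]],
  [[1, -3.6, 0], [0, 0, 0]],
  [[1.2, -3.6, 0], [0, 0, 0]],
])

```text
clock: 18.45
tool_pos: [0.4214, 0.0996, 0.1135]
eef_rot: [0.086, 0.995, 0.005, -0.052]
contact_force: [0.1, -0.6, -1.2]
opening: 0.286
finger_force: 25.0
```

Emit:
step_arm([
  [[1.2, -3.6, 0], [0, 0, 0]],
  [[1.2, -3.6, 0], [0, 0, 0]],
  [[1.2, -3.6, 0], [0, 0, 0]],
  [[1.2, -3.6, 0], [0, 0, 0]],
  [[1.2, -3.6, 0], [0, 0, 0]],
  [[1.2, -3.6, 0], [0, 0, 0]],
  [[1.2, -3.6, 0], [0, 0, 0]],
  [[1.2, -3.6, 0], [0, 0, 0]],
  [[1.2, -3.6, 0], [0, 0, 0]],
  [[1, -3, 0], [0, 0, 0]],
])

```text
clock: 19.45
tool_pos: [0.5393, -0.2557, 0.1134]
eef_rot: [0.087, 0.995, 0.004, -0.052]
contact_force: [0.3, -0.3, -1.6]
opening: 0.288
finger_force: 25.0
```

Emit:
step_arm([
  [[0.9, -2.5, 0], [0, 0, 0]],
  [[0.1, -1, 0], [0, 0, 0]],
  [[0, 0, 0], [0, 0, 0]],
  [[0, 0, 0], [0, 0, 0]],
  [[0, 0, 0], [0, 0, 0]],
  [[0, 0, 0], [0, 0, 0]],
  [[0, 0, 0], [0, 0, 0]],
  [[0, 0, 0], [0, 0, 0]],
  [[0, 0, 0], [0, 0, 0]],
  [[0, 0, 0], [0, 0, 0]],
])

```text
clock: 20.45
tool_pos: [0.5495, -0.288, 0.1132]
eef_rot: [0.086, 0.995, 0.005, -0.052]
contact_force: [-0.1, -0.7, -1.0]
opening: 0.286
finger_force: 25.0
```

Emit:
step_arm([
  [[0, -1.1, 0], [0, 0, 0]],
  [[0, -1, 0], [0, 0, 0]],
  [[0, 0, -1], [0, 0, 0]],
  [[0, 0, -2], [0, 0, 0]],
  [[0, 0, -2], [0, 0, 0]],
  [[0, 0, -2], [0, 0, 0]],
  [[0, 0, -1.5], [0, 0, 0]],
  [[0, 0, -0.5], [0, 0, 0]],
  [[0, 0, 0], [0, 0, 0]],
  [[0, 0, 0], [0, 0, 0]],
])

```text
clock: 21.45
tool_pos: [0.5501, -0.3092, 0.0239]
eef_rot: [0.086, 0.995, 0.005, -0.051]
contact_force: [1.0, -0.2, -0.9]
opening: 0.286
finger_force: 25.0
```

Emit:
step_arm([
  [[0, 0, -0.2], [0, 0, 0]],
  [[0, 0, -0.2], [0, 0, 0]],
  [[0, 0, -0.1], [0, 0, 0]],
  [[0, 0, 0], [0, 0, 0]],
  [[0, 0, 0], [0, 0, 0]],
  [[0, 0, 0], [0, 0, 0]],
  [[0, 0, 0], [0, 0, 0]],
  [[0, 0, 0], [0, 0, 0]],
  [[0, 0, 0], [0, 0, 0]],
  [[0, 0, 0], [0, 0, 0]],
])

```text
clock: 22.45
tool_pos: [0.5495, -0.309, 0.0183]
eef_rot: [0.086, 0.995, 0.005, -0.052]
contact_force: [-0.5, 0.4, -0.5]
opening: 0.286
finger_force: 25.0
```

```bash
python3 - <<'E'
from h import *
s=r.get_state();print(s['tool_pos'],s['contact_force'])
p,d=r.snapshot("scene"); cv2.imwrite("pics/s5.png",cv2.resize(p[120:250,100:270],None,fx=4,fy=4)[:,:,::-1])
E
```

```text
[ 0.54947663 -0.30899111  0.01825582] [-0.46674307  0.40232018 -0.47046425]
```

View pics/s5.png

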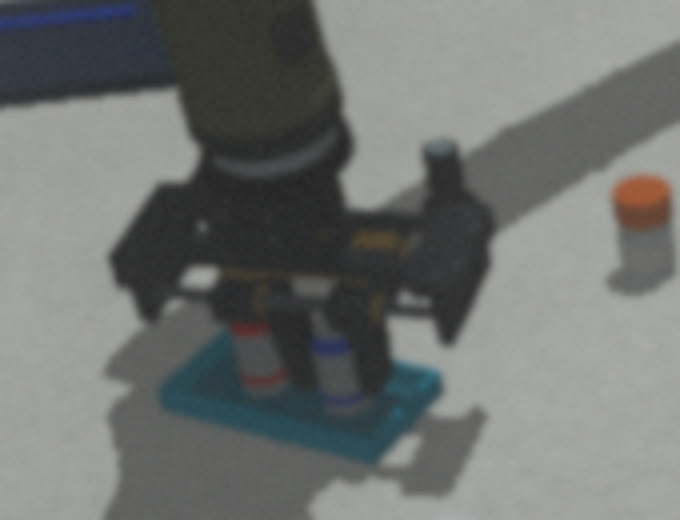

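Blue is upright beside red, with a narrow gap between the finger and red. I'll shift a few mm away, set it down and open only a little.

Emit:
step_arm([
  [[0.1, 0.3, 0], [0, 0, 0]],
  [[0, 0, 0], [0, 0, 0]],
  [[0, 0, -0.1], [0, 0, 0]],
  [[0, 0, 0], [0, 0, 0]],
  [[0, 0, 0], [0, 0, 0]],
  [[0, 0, 0], [0, 0, 0]],
  [[0, 0, 0], [0, 0, 0]],
  [[0, 0, 0], [0, 0, 0]],
  [[0, 0, 0], [0, 0, 0]],
  [[0, 0, 0], [0, 0, 0]],
])

```text
clock: 23.5
tool_pos: [0.5506, -0.3059, 0.0173]
eef_rot: [0.086, 0.995, 0.005, -0.052]
contact_force: [1.5, 1.6, 1.1]
opening: 0.282
finger_force: 25.0
```

Emit:
step_arm([
  [[0, 0, 0], [0, 0, 0]],
  [[0, 0, 0], [0, 0, 0]],
  [[0, 0, 0], [0, 0, 0]],
  [[0, 0, 0], [0, 0, 0]],
  [[0, 0, 0.5], [0, 0, 0]],
  [[0, 0, 1], [0, 0, 0]],
  [[0, 0, 2], [0, 0, 0]],
  [[0, 0, 3], [0, 0, 0]],
  [[0, 0, 3], [0, 0, 0]],
  [[0, 0, 2], [0, 0, 0]],
], fingers=0.36)

```text
clock: 24.5
tool_pos: [0.5515, -0.3062, 0.1354]
eef_rot: [0.086, 0.995, 0.004, -0.05]
contact_force: [-0.3, 0.3, 0.6]
opening: 0.36
finger_force: 0.0
```

Emit:
step_arm([
  [[-2, 0.3, 0], [0, 0, 0]],
  [[-3, 0.5, 0], [0, 0, 0]],
  [[-3.5, 0.5, 0], [0, 0, 0]],
  [[-3.5, 0.5, 0], [0, 0, 0]],
  [[-3, 0.5, 0], [0, 0, 0]],
  [[-2, 0.4, 0], [0, 0, 0]],
  [[-1.5, 0, -1], [0, 0, 0]],
  [[0, 0, -1], [0, 0, 0]],
  [[0, 0, 0], [0, 0, 0]],
  [[0, 0, 0], [0, 0, 0]],
], fingers=1)

```text
clock: 25.5
tool_pos: [0.367, -0.279, 0.1123]
eef_rot: [0.086, 0.995, 0.005, -0.051]
contact_force: [-0.4, -0.2, -0.2]
opening: 0.997
finger_force: 0.0
```

```bash
python3 - <<'E'
from h import *
s=r.get_state();print(s['tool_pos'],s['q'])
p,d=r.snapshot("scene"); cv2.imwrite("pics/s6.png",cv2.resize(p[90:250,100:300],None,fx=3,fy=3)[:,:,::-1])
E
```

```text
[ 0.36702477 -0.27900786  0.1123214 ] [ 0.75458008  0.75651481 -0.3733604   2.06754259  0.58297553  0.53061455
  1.33173439]
```

View pics/s6.png

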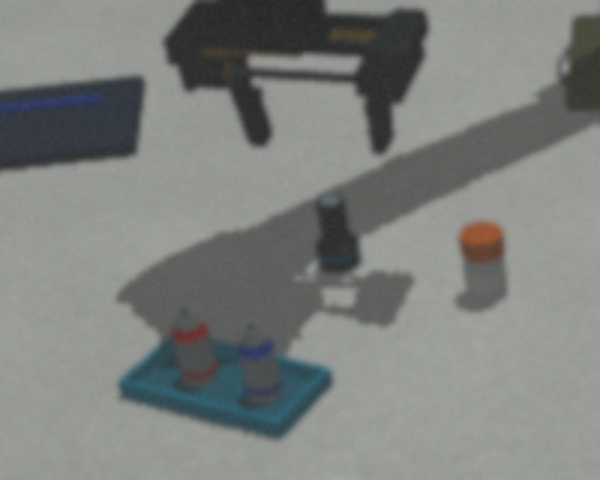

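Both objectives stand in the turquoise tray, and the gripper is above the eyepiece.

Emit:
step_arm([
  [[-0.1, 0, -1], [0, 0, 0]],
  [[0, 0, -2], [0, 0, 0]],
  [[0, 0, -2], [0, 0, 0]],
  [[0, 0, -2], [0, 0, 0]],
  [[0, 0, -1], [0, 0, 0]],
  [[0, 0, -0.5], [0, 0, 0]],
  [[0, 0, 0], [0, 0, 0]],
  [[0, 0, 0], [0, 0, 0]],
  [[0, 0, 0], [0, 0, 0]],
  [[0, 0, 0], [0, 0, 0]],
])

```text
clock: 26.55
tool_pos: [0.3648, -0.2792, 0.0278]
eef_rot: [0.086, 0.995, 0.004, -0.052]
contact_force: [-0.8, 0.1, -0.4]
opening: 1.001
finger_force: 0.0
```

Emit:
step_arm([
  [[0, 0, 0], [0, 0, 0]],
  [[0, 0, 0], [0, 0, 0]],
  [[0, 0, 0], [0, 0, 0]],
  [[0, 0, 0], [0, 0, 0]],
  [[0, 0, 0], [0, 0, 0]],
  [[0, 0, 0], [0, 0, 0]],
  [[0, 0, 0], [0, 0, 0]],
  [[0, 0, 0], [0, 0, 0]],
  [[0, 0, 0], [0, 0, 0]],
  [[0, 0, 0], [0, 0, 0]],
], fingers=0)

```text
clock: 27.55
tool_pos: [0.3644, -0.279, 0.0272]
eef_rot: [0.086, 0.995, 0.005, -0.052]
contact_force: [0.0, 0.1, 0.1]
opening: 0.245
finger_force: 25.0
```

Emit:
step_arm([
  [[0, 0, 0.5], [0, 0, 0]],
  [[0, 0, 1.5], [0, 0, 0]],
  [[0, 0, 2.5], [0, 0, 0]],
  [[0, 0, 2.5], [0, 0, 0]],
  [[0.5, 0.5, 2.5], [0, 0, 0]],
  [[1.5, 1.5, 0], [0, 0, 0]],
  [[2.5, 2.5, 0], [0, 0, 0]],
  [[2.5, 3, 0], [0, 0, 0]],
  [[2.5, 3, 0], [0, 0, 0]],
  [[2.5, 3, 0], [0, 0, 0]],
])

```text
clock: 28.55
tool_pos: [0.4851, -0.1428, 0.1226]
eef_rot: [0.086, 0.995, 0.005, -0.052]
contact_force: [0.3, -1.2, -0.9]
opening: 0.244
finger_force: 25.0
```

Emit:
step_arm([
  [[2.5, 3, 0], [0, 0, 0]],
  [[2.5, 3, 0], [0, 0, 0]],
  [[2.5, 3, 0], [0, 0, 0]],
  [[2.5, 2.5, 0], [0, 0, 0]],
  [[2, 2, 0], [0, 0, 0]],
  [[1.3, 1.4, 0], [0, 0, 0]],
  [[0, 0, 0], [0, 0, 0]],
  [[0, 0, 0], [0, 0, 0]],
  [[0, 0, 0], [0, 0, 0]],
  [[0, 0, 0], [0, 0, 0]],
])

```text
clock: 29.55
tool_pos: [0.6166, 0.0033, 0.1222]
eef_rot: [0.087, 0.995, 0.004, -0.053]
contact_force: [0.3, -0.2, -0.6]
opening: 0.245
finger_force: 25.0
```

Target release z ≈ .0315 (down 9.1).

Emit:
step_arm([
  [[0.1, 0.1, -1], [0, 0, 0]],
  [[0, 0, -2], [0, 0, 0]],
  [[0, 0, -2], [0, 0, 0]],
  [[0, 0, -2], [0, 0, 0]],
  [[0, 0, -1], [0, 0, 0]],
  [[0, 0, -0.5], [0, 0, 0]],
  [[0, 0, -0.3], [0, 0, 0]],
  [[0, 0, -0.2], [0, 0, 0]],
  [[0, 0, 0], [0, 0, 0]],
  [[0, 0, 0], [0, 0, 0]],
])

```text
clock: 30.55
tool_pos: [0.6189, 0.006, 0.0328]
eef_rot: [0.086, 0.995, 0.005, -0.052]
contact_force: [-0.1, 0.2, -0.5]
opening: 0.244
finger_force: 25.0
```

```bash
python3 - <<'E'
from h import *
s=r.get_state();print(s['tool_pos'],s['contact_force'])
p,d=r.snapshot("scene"); cv2.imwrite("pics/s7.png",cv2.resize(p[130:280,260:430],None,fx=3,fy=3)[:,:,::-1])
E
```

```text
[0.61891382 0.00601142 0.03284409] [-0.11036781  0.15848289 -0.48964935]
```

View pics/s7.png

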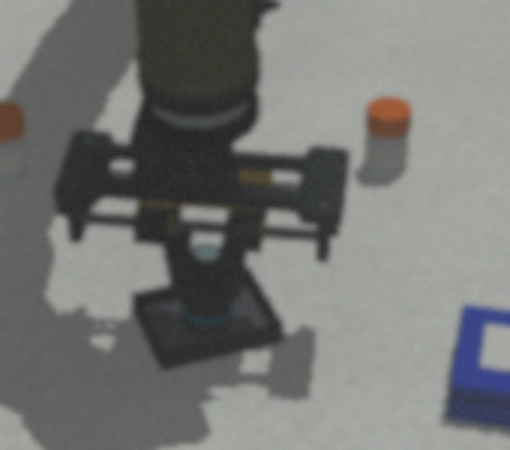

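The eyepiece is upright inside the black tray. I'll lower it the last 1–2 mm and release.

Emit:
step_arm([
  [[0, 0, -0.1], [0, 0, 0]],
  [[0, 0, -0.05], [0, 0, 0]],
  [[0, 0, 0], [0, 0, 0]],
  [[0, 0, 0], [0, 0, 0]],
  [[0, 0, 0], [0, 0, 0]],
  [[0, 0, 0], [0, 0, 0]],
  [[0, 0, 0], [0, 0, 0]],
  [[0, 0, 0], [0, 0, 0]],
  [[0, 0, 0], [0, 0, 0]],
  [[0, 0, 0], [0, 0, 0]],
])

```text
clock: 31.6
tool_pos: [0.6188, 0.006, 0.0312]
eef_rot: [0.086, 0.995, 0.005, -0.052]
contact_force: [-0.9, -0.7, 5.4]
opening: 0.241
finger_force: 24.9
```

Emit:
step_arm([
  [[0, 0, 0], [0, 0, 0]],
  [[0, 0, 0], [0, 0, 0]],
  [[0, 0, 0], [0, 0, 0]],
  [[0, 0, 0], [0, 0, 0]],
  [[0, 0, 0.5], [0, 0, 0]],
  [[0, 0, 1], [0, 0, 0]],
  [[0, 0, 2], [0, 0, 0]],
  [[0, 0, 3], [0, 0, 0]],
  [[0, 0, 3], [0, 0, 0]],
  [[0, 0, 1], [0, 0, 0]],
], fingers=0.6)

```text
clock: 32.6
tool_pos: [0.6205, 0.0065, 0.1396]
eef_rot: [0.086, 0.995, 0.005, -0.049]
contact_force: [0.6, -0.1, 0.6]
opening: 0.604
finger_force: 0.0
```

Emit:
step_arm([
  [[-1.5, 1, 0], [0, 0, 0]],
  [[-2.5, 2, 0], [0, 0, 0]],
  [[-3, 2.25, 0], [0, 0, 0]],
  [[-3, 2.25, 0], [0, 0, 0]],
  [[-3, 2.25, 0], [0, 0, 0]],
  [[-3, 2.5, 0], [0, 0, 0]],
  [[-2.5, 1.5, 0], [0, 0, 0]],
  [[-1, 1, 0], [0, 0, 0]],
  [[0, 0, 0], [0, 0, 0]],
  [[0, 0, 0], [0, 0, 0]],
], fingers=1)

```text
clock: 33.6
tool_pos: [0.4249, 0.153, 0.1357]
eef_rot: [0.087, 0.995, 0.005, -0.051]
contact_force: [0.0, 0.0, 0.2]
opening: 1.003
finger_force: 0.0
```

```bash
python3 - <<'E'
from h import *
s=r.get_state();print(s['tool_pos'],s['q'])
p,d=r.snapshot("scene"); cv2.imwrite("pics/s8.png",cv2.resize(p[80:280,180:480],None,fx=2.5,fy=2.5)[:,:,::-1])
E
```

```text
[0.42492854 0.15299732 0.13566503] [-0.16826824  0.70549625 -0.38303432  2.08195106  0.38313599  0.506321
  0.57466284]
```

View pics/s8.png

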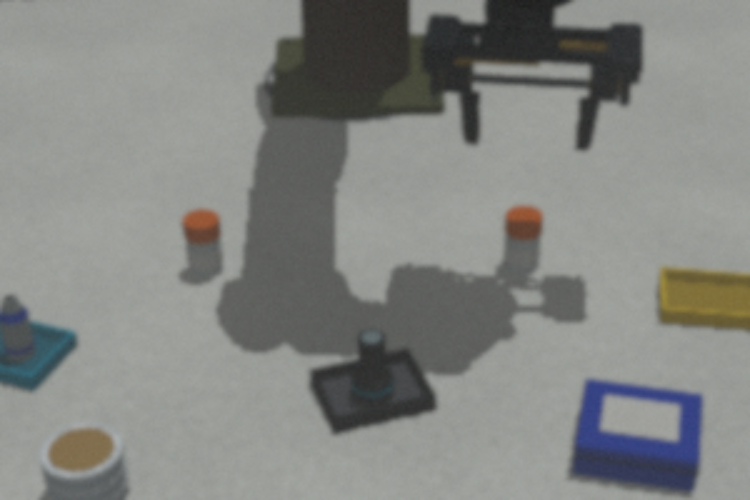

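The eyepiece stands in its tray, and the gripper is above jar a.

Emit:
step_arm([
  [[0, 0, -1.5], [0, 0, 0]],
  [[0, 0, -2], [0, 0, 0]],
  [[0, 0, -2], [0, 0, 0]],
  [[0, 0, -2], [0, 0, 0]],
  [[0, 0, -1.5], [0, 0, 0]],
  [[0, 0, -1], [0, 0, 0]],
  [[0, 0, -0.5], [0, 0, 0]],
  [[0, 0, 0], [0, 0, 0]],
  [[0, 0, 0], [0, 0, 0]],
  [[0, 0, 0], [0, 0, 0]],
])

```text
clock: 34.65
tool_pos: [0.424, 0.1536, 0.0313]
eef_rot: [0.086, 0.995, 0.005, -0.052]
contact_force: [0.2, 0.0, -0.0]
opening: 1.002
finger_force: 0.0
```

Emit:
step_arm([
  [[0, 0, 0], [0, 0, 0]],
  [[0, 0, 0], [0, 0, 0]],
  [[0, 0, 0], [0, 0, 0]],
  [[0, 0, 0], [0, 0, 0]],
  [[0, 0, 0], [0, 0, 0]],
  [[0, 0, 0], [0, 0, 0]],
  [[0, 0, 0], [0, 0, 0]],
  [[0, 0, 0], [0, 0, 0]],
  [[0, 0, 0], [0, 0, 0]],
  [[0, 0, 0], [0, 0, 0]],
], fingers=0, grip_force=20)

```text
clock: 35.65
tool_pos: [0.4235, 0.1537, 0.0307]
eef_rot: [0.086, 0.995, 0.005, -0.052]
contact_force: [-0.4, 0.9, 0.1]
opening: 0.398
finger_force: 20.0
```

Emit:
step_arm([
  [[0, 0, 0.5], [0, 0, 0]],
  [[0, 0, 1.5], [0, 0, 0]],
  [[0, 0, 2.5], [0, 0, 0]],
  [[0, 0, 2.5], [0, 0, 0]],
  [[0.2, 0.5, 2], [0, 0, 0]],
  [[0.6, 1.5, 0], [0, 0, 0]],
  [[1, 2.5, 0], [0, 0, 0]],
  [[1.2, 3.2, 0], [0, 0, 0]],
  [[1.2, 3.2, 0], [0, 0, 0]],
  [[1.2, 3.2, 0], [0, 0, 0]],
])

```text
clock: 36.65
tool_pos: [0.4776, 0.2952, 0.121]
eef_rot: [0.086, 0.995, 0.004, -0.052]
contact_force: [0.7, 0.8, -1.0]
opening: 0.399
finger_force: 20.0
```

Emit:
step_arm([
  [[1.2, 3.2, 0], [0, 0, 0]],
  [[1, 2.8, 0], [0, 0, 0]],
  [[0.6, 1.7, 0], [0, 0, 0]],
  [[0.2, 0.5, 0], [0, 0, 0]],
  [[0, 0, 0], [0, 0, 0]],
  [[0, 0, -1], [0, 0, 0]],
  [[0, 0, -1], [0, 0, 0]],
  [[0, 0, 0], [0, 0, 0]],
  [[0, 0, 0], [0, 0, 0]],
  [[0, 0, 0], [0, 0, 0]],
])

```text
clock: 37.65
tool_pos: [0.5075, 0.3763, 0.1008]
eef_rot: [0.086, 0.995, 0.005, -0.052]
contact_force: [0.4, 0.9, -0.6]
opening: 0.402
finger_force: 20.0
```

Release z ≈ .0347; go down 6.5 cm to ~.0355 and look.

Emit:
step_arm([
  [[0, 0, -1], [0, 0, 0]],
  [[0, 0, -2], [0, 0, 0]],
  [[0, 0, -1.5], [0, 0, 0]],
  [[0, 0, -1], [0, 0, 0]],
  [[0, 0, -0.5], [0, 0, 0]],
  [[0, 0, -0.3], [0, 0, 0]],
  [[0, 0, -0.2], [0, 0, 0]],
  [[0, 0, 0], [0, 0, 0]],
  [[0, 0, 0], [0, 0, 0]],
  [[0, 0, 0], [0, 0, 0]],
])

```text
clock: 38.65
tool_pos: [0.5077, 0.3767, 0.0362]
eef_rot: [0.086, 0.995, 0.005, -0.052]
contact_force: [-0.4, 0.5, -0.5]
opening: 0.396
finger_force: 20.0
```

```bash
python3 - <<'E'
from h import *
s=r.get_state();print(s['tool_pos'],s['contact_force'])
p,d=r.snapshot("scene"); cv2.imwrite("pics/s9.png",cv2.resize(p[110:250,400:560],None,fx=3,fy=3)[:,:,::-1])
E
```

```text
[0.50771761 0.37669516 0.03619344] [-0.43295451  0.47599879 -0.4731066 ]
```

View pics/s9.png

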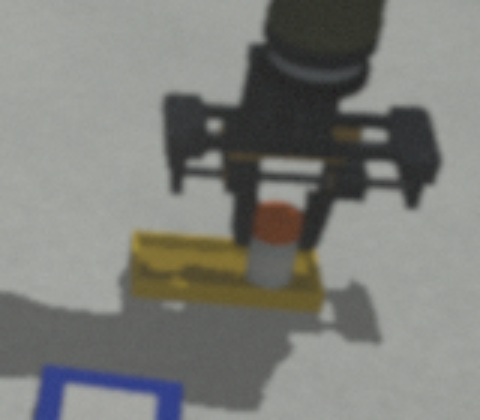

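The jar is upright inside the yellow tray's right end.

Emit:
step_arm([
  [[0, 0, -0.1], [0, 0, 0]],
  [[0, 0, -0.05], [0, 0, 0]],
  [[0, 0, 0], [0, 0, 0]],
  [[0, 0, 0], [0, 0, 0]],
  [[0, 0, 0], [0, 0, 0]],
  [[0, 0, 0], [0, 0, 0]],
  [[0, 0, 0], [0, 0, 0]],
  [[0, 0, 0], [0, 0, 0]],
  [[0, 0, 0], [0, 0, 0]],
  [[0, 0, 0], [0, 0, 0]],
])

```text
clock: 39.7
tool_pos: [0.5077, 0.3768, 0.0347]
eef_rot: [0.086, 0.995, 0.005, -0.052]
contact_force: [0.0, -0.2, 4.9]
opening: 0.396
finger_force: 19.9
```

Emit:
step_arm([
  [[0, 0, 0], [0, 0, 0]],
  [[0, 0, 0], [0, 0, 0]],
  [[0, 0, 0], [0, 0, 0]],
  [[0, 0, 0], [0, 0, 0]],
  [[0, 0, 0.5], [0, 0, 0]],
  [[0, 0, 1], [0, 0, 0]],
  [[0, 0, 2], [0, 0, 0]],
  [[0, 0, 3], [0, 0, 0]],
  [[0, 0, 3], [0, 0, 0]],
  [[0, 0, 1], [0, 0, 0]],
], fingers=0.6)

```text
clock: 40.7
tool_pos: [0.5089, 0.3781, 0.1432]
eef_rot: [0.086, 0.995, 0.007, -0.05]
contact_force: [0.8, 0.6, 0.8]
opening: 0.599
finger_force: 0.0
```

Emit:
step_arm([
  [[-0.3, -1.5, 0], [0, 0, 0]],
  [[-0.5, -3, 0], [0, 0, 0]],
  [[-0.7, -4, 0], [0, 0, 0]],
  [[-0.7, -4, 0], [0, 0, 0]],
  [[-0.7, -4, 0], [0, 0, 0]],
  [[-0.7, -4, 0], [0, 0, 0]],
  [[-0.7, -4, 0], [0, 0, 0]],
  [[-0.7, -4, 0], [0, 0, 0]],
  [[-0.7, -4, 0], [0, 0, 0]],
  [[-0.7, -4, 0], [0, 0, 0]],
], fingers=1)

```text
clock: 41.7
tool_pos: [0.443, 0.01, 0.1392]
eef_rot: [0.086, 0.995, 0.005, -0.052]
contact_force: [0.6, -0.1, 0.4]
opening: 0.998
finger_force: 0.0
```

Emit:
step_arm([
  [[-0.7, -4, 0], [0, 0, 0]],
  [[-0.7, -4, 0], [0, 0, 0]],
  [[-0.6, -4, 0], [0, 0, 0]],
  [[-0.4, -3, 0], [0, 0, 0]],
  [[-0.2, -1.5, 0], [0, 0, 0]],
  [[0, 0, 0], [0, 0, 0]],
  [[0, 0, 0], [0, 0, 0]],
  [[0, 0, 0], [0, 0, 0]],
  [[0, 0, 0], [0, 0, 0]],
  [[0, 0, 0], [0, 0, 0]],
])

```text
clock: 42.7
tool_pos: [0.4177, -0.1525, 0.1393]
eef_rot: [0.085, 0.995, 0.005, -0.052]
contact_force: [-0.5, -0.1, 0.2]
opening: 1.001
finger_force: 0.0
```

```bash
python3 - <<'E'
from h import *
s=r.get_state();print(s['tool_pos'],s['q'])
p,d=r.snapshot("scene"); cv2.imwrite("pics/s10.png",cv2.resize(p[80:280,130:530],None,fx=2,fy=2)[:,:,::-1])
E
```

```text
[ 0.41772343 -0.15249467  0.13930343] [ 0.5026933   0.70129831 -0.41933377  2.08648788  0.5086036   0.56573243
  1.10636614]
```

View pics/s10.png

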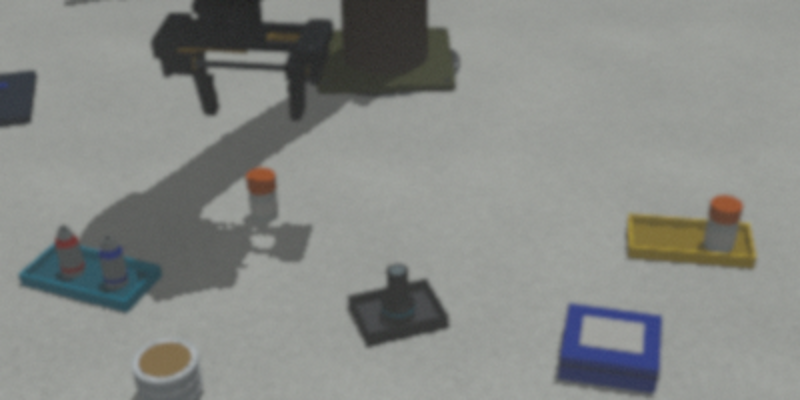

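Everything placed so far stands, and the gripper is above jar b.

Emit:
step_arm([
  [[0, 0, -1.5], [0, 0, 0]],
  [[0, 0, -2], [0, 0, 0]],
  [[0, 0, -2], [0, 0, 0]],
  [[0, 0, -2], [0, 0, 0]],
  [[0, 0, -1.5], [0, 0, 0]],
  [[0, 0, -1.2], [0, 0, 0]],
  [[0, 0, -0.6], [0, 0, 0]],
  [[0, 0, 0], [0, 0, 0]],
  [[0, 0, 0], [0, 0, 0]],
  [[0, 0, 0], [0, 0, 0]],
])

```text
clock: 43.75
tool_pos: [0.4178, -0.1536, 0.0318]
eef_rot: [0.086, 0.995, 0.005, -0.052]
contact_force: [0.4, 0.4, 0.6]
opening: 0.996
finger_force: 0.0
```

Emit:
step_arm([
  [[0, 0, 0], [0, 0, 0]],
  [[0, 0, 0], [0, 0, 0]],
  [[0, 0, 0], [0, 0, 0]],
  [[0, 0, 0], [0, 0, 0]],
  [[0, 0, 0], [0, 0, 0]],
  [[0, 0, 0], [0, 0, 0]],
  [[0, 0, 0], [0, 0, 0]],
  [[0, 0, 0], [0, 0, 0]],
  [[0, 0, 0], [0, 0, 0]],
  [[0, 0, 0], [0, 0, 0]],
], fingers=0, grip_force=20)

```text
clock: 44.75
tool_pos: [0.4175, -0.1534, 0.0312]
eef_rot: [0.086, 0.995, 0.005, -0.052]
contact_force: [0.8, 0.0, 0.2]
opening: 0.396
finger_force: 20.0
```

Emit:
step_arm([
  [[0, 0, 0.5], [0, 0, 0]],
  [[0, 0, 1.5], [0, 0, 0]],
  [[0, 0, 2.5], [0, 0, 0]],
  [[0, 0, 2.7], [0, 0, 0]],
  [[0.1, 0.5, 2], [0, 0, 0]],
  [[0.3, 1.5, 0], [0, 0, 0]],
  [[0.4, 2.5, 0], [0, 0, 0]],
  [[0.6, 3.5, 0], [0, 0, 0]],
  [[0.6, 3.5, 0], [0, 0, 0]],
  [[0.6, 3.5, 0], [0, 0, 0]],
])

```text
clock: 45.75
tool_pos: [0.4434, -0.0024, 0.1236]
eef_rot: [0.086, 0.995, 0.005, -0.052]
contact_force: [0.9, -0.6, -1.1]
opening: 0.397
finger_force: 20.0
```

Emit:
step_arm([
  [[0.6, 3.5, 0], [0, 0, 0]],
  [[0.6, 3.5, 0], [0, 0, 0]],
  [[0.6, 3.5, 0], [0, 0, 0]],
  [[0.6, 3.5, 0], [0, 0, 0]],
  [[0.6, 3.5, 0], [0, 0, 0]],
  [[0.6, 3.5, 0], [0, 0, 0]],
  [[0.5, 3.5, 0], [0, 0, 0]],
  [[0.5, 3, 0], [0, 0, 0]],
  [[0.4, 2, 0], [0, 0, 0]],
  [[0.2, 1, 0], [0, 0, 0]],
])

```text
clock: 46.75
tool_pos: [0.495, 0.3039, 0.1235]
eef_rot: [0.085, 0.995, 0.005, -0.052]
contact_force: [-0.3, 0.1, -1.4]
opening: 0.398
finger_force: 20.0
```

Emit:
step_arm([
  [[0, 0, 0], [0, 0, 0]],
  [[0, 0, -1], [0, 0, 0]],
  [[0, 0, -2], [0, 0, 0]],
  [[0, 0, -1], [0, 0, 0]],
  [[0, 0, 0], [0, 0, 0]],
  [[0, 0, 0], [0, 0, 0]],
  [[0, 0, 0], [0, 0, 0]],
  [[0, 0, 0], [0, 0, 0]],
  [[0, 0, 0], [0, 0, 0]],
  [[0, 0, 0], [0, 0, 0]],
])

```text
clock: 47.75
tool_pos: [0.4956, 0.3016, 0.0836]
eef_rot: [0.086, 0.995, 0.005, -0.052]
contact_force: [0.3, -0.3, -0.5]
opening: 0.399
finger_force: 20.0
```

Emit:
step_arm([
  [[0, 0.4, 0], [0, 0, 0]],
  [[0, 0, -1], [0, 0, 0]],
  [[0, 0, -1.5], [0, 0, 0]],
  [[0, 0, -1], [0, 0, 0]],
  [[0, 0, -0.6], [0, 0, 0]],
  [[0, 0, -0.4], [0, 0, 0]],
  [[0, 0, -0.2], [0, 0, 0]],
  [[0, 0, -0.1], [0, 0, 0]],
  [[0, 0, 0], [0, 0, 0]],
  [[0, 0, 0], [0, 0, 0]],
])

```text
clock: 48.75
tool_pos: [0.4957, 0.3057, 0.0356]
eef_rot: [0.086, 0.995, 0.005, -0.052]
contact_force: [-1.0, -0.7, -0.1]
opening: 0.398
finger_force: 20.0
```

```bash
python3 - <<'E'
from h import *
s=r.get_state();print(s['tool_pos'],s['contact_force'])
p,d=r.snapshot("scene"); cv2.imwrite("pics/s11.png",cv2.resize(p[110:250,400:560],None,fx=3,fy=3)[:,:,::-1])
E
```

```text
[0.49572988 0.30565408 0.03557889] [-0.96926569 -0.68558056 -0.05961469]
```

View pics/s11.png

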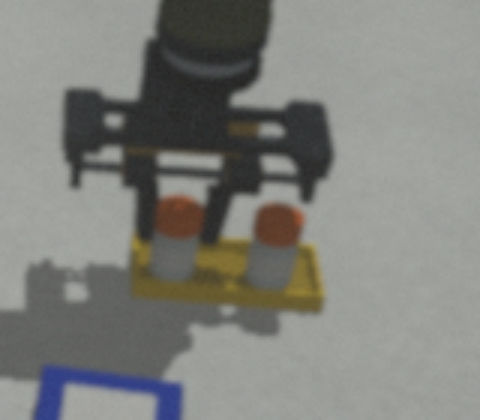

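Jar b is upright in the tray, clear of jar a. I'll release it and lift away.

Emit:
step_arm([
  [[0, 0, -0.05], [0, 0, 0]],
  [[0, 0, 0], [0, 0, 0]],
  [[0, 0, 0], [0, 0, 0]],
  [[0, 0, 0], [0, 0, 0]],
  [[0, 0, 0], [0, 0, 0]],
  [[0, 0, 0], [0, 0, 0]],
  [[0, 0, 0], [0, 0, 0]],
  [[0, 0, 0], [0, 0, 0]],
  [[0, 0, 0], [0, 0, 0]],
  [[0, 0, 0], [0, 0, 0]],
])

```text
clock: 49.8
tool_pos: [0.4957, 0.3057, 0.0352]
eef_rot: [0.086, 0.995, 0.005, -0.052]
contact_force: [0.8, 0.5, 6.1]
opening: 0.399
finger_force: 20.0
```

Emit:
step_arm([
  [[0, 0, 0], [0, 0, 0]],
  [[0, 0, 0], [0, 0, 0]],
  [[0, 0, 0], [0, 0, 0]],
  [[0, 0, 0], [0, 0, 0]],
  [[0, 0, 0.5], [0, 0, 0]],
  [[0, 0, 1], [0, 0, 0]],
  [[0, 0, 2], [0, 0, 0]],
  [[0, 0, 3], [0, 0, 0]],
  [[0, 0, 3], [0, 0, 0]],
  [[0, 0, 3], [0, 0, 0]],
], fingers=0.55)

```text
clock: 50.8
tool_pos: [0.4954, 0.3055, 0.1618]
eef_rot: [0.086, 0.995, 0.005, -0.052]
contact_force: [0.9, -0.0, -1.3]
opening: 0.55
finger_force: 0.0
```

Emit:
step_arm([
  [[0, 0, 2], [0, 0, 0]],
  [[-2, -2, 2], [0, 0, 0]],
  [[-2, -2, 2], [0, 0, 0]],
  [[-2, -2, 0], [0, 0, 0]],
  [[-2, -2, 0], [0, 0, 0]],
  [[0, 0, 0], [0, 0, 0]],
  [[0, 0, 0], [0, 0, 0]],
  [[0, 0, 0], [0, 0, 0]],
  [[0, 0, 0], [0, 0, 0]],
  [[0, 0, 0], [0, 0, 0]],
])

```text
clock: 51.8
tool_pos: [0.4159, 0.2262, 0.2197]
eef_rot: [0.086, 0.995, 0.005, -0.052]
contact_force: [-0.5, 0.4, 0.2]
opening: 0.554
finger_force: 0.0
```

```bash
python3 - <<'E'
from h import *
p,d=r.snapshot("scene"); cv2.imwrite("pics/s12.png",cv2.resize(p[90:290,130:530],None,fx=2,fy=2)[:,:,::-1])
E
```

```text
(no output)
```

View pics/s12.png

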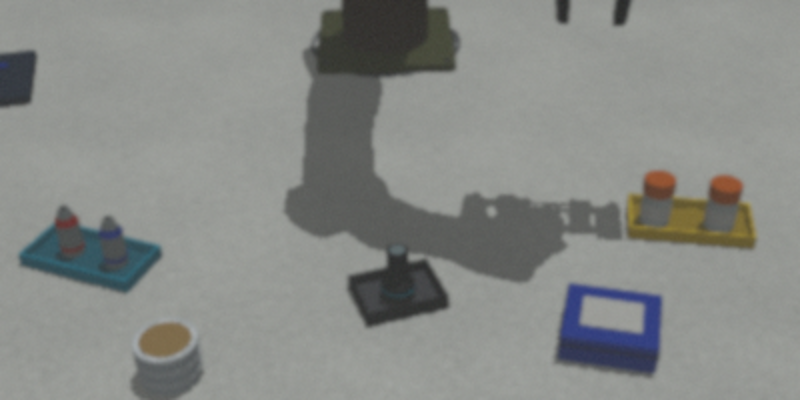

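All five items stand upright in their trays, the slide box and dishes look unmoved, and the arm is clear.

```bash
python3 -c "
from plant import r
print(r.finish_job())"
```

```text
the job is handed in; nothing more can be done
None
```

The job is handed in at about 52 s: both objectives, the eyepiece and both jars stand upright and released in their trays, with the slide box and dish stack left untouched.

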